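# Wind the table clamp down on a grater board

### The arm

A 6-joint arm with a two-finger parallel gripper is mounted at the origin on the work surface. World frame = base frame: x ahead of the robot, y to its left, z up, the work surface at z = 0. Lengths are in m, angles in rad, forces in N, time in s.
With the tool pointing down it reaches from about 0.325 to 0.775 m from the base axis. Payload 5.5 kg.
Tool frame: the origin (TCP) lies at the very end of the fingers, on their centre line; the grasp point (between the pads) lies 19 mm behind it; z points along the fingers, y is the line along which they close (so a half turn about z gives the same grasp; the last joint's range is limited). The gripper opens to 88 mm and grips with 3 to 60 N. Pads are 20 mm wide; open, the fingers measure 115 mm over their backs; the gripper's body (75 mm by 178 mm) begins 61 mm behind the grasp point.
Start: joints at [-1.394, 0.091, 1.231, -0, 1.82, -0.057], TCP at [0.139, -0.584, 0.223] pointing down, gripper open.
Joint ranges: [-2.87, 2.87], [-0.86, 2.18], [0.17, 2.46], [-1.51, 4.65], [0.06, 2.69], [-2.65, 2.65]. Speed limits (rad/s): [2.57, 2.57, 3.01, 3.14, 3.14, 3.14].

### API

Orientations are given as a unit quaternion [x, y, z, w].
In Python, from workcell import r, vision gives the robot as it stands. The module is installed in compiled form; this text tells all that it offers.
- The arm moves only by the tool step_arm, never from a script. Its argument "moves" is a list of rows, each an object of numbers: "rx", "ry", "rz": the turn, a rotation vector about the tool's x, y, z in rad; "dx", "dy", "dz": the shift along the tool's x, y, z in mm; "hand": the opening, from 0 (shut) to 1 (fully open). A call has exactly 5 rows; each row is the pose to reach, as a shift and turn from the pose commanded when the call began, along the tool's axes at that moment; what a row does not reach only later rows make up. A row lasts 1/8 s, in which the tool goes at most 62.5 mm and 10.7 degrees, less where a joint would pass 70% of its speed; a pose out of reach is approached as far as the arm can. A call with a gripper value outside its range is refused whole. The fingers move at their own pace and stop on an object; "squeeze" is the grip in N (left out, the last holds). Time passes only in rows, so rows that repeat a pose let the fingers close, or fill a call up. It gives the time, the measured TCP pose, the force, the opening and the grip force at its end, in the units of the state.
- r.state(): the state, without advancing time (a new reading comes with each control period).
- vision.read_camera(name): name is "scene" or "top"; returns a dict with "img" (400x640x3 uint8, red, green, blue), "K" (3x3 intrinsics, pixels), "camera_from_world" (4x4, takes a point from world to camera coordinates). Camera axes: x right, y down, z forward; pixel columns grow to the right and rows downward; lengths in m; the calibration is good to about 2 mm. A picture is of the moment at which its call begins. There is no depth.
- r.hand_in(): hands the job in; it is judged then, once.
The state is a dict: "time": time; "joint_pos": joint angles; "joint_vel": joint speeds; "tau": joint torques, N m; "tcp_pos": TCP position; "tool_rot": TCP orientation; "contact_force": force on the tool from outside, world axes, zero at the start; "torque": the same for the moment, N m; "finger_gap": finger opening in m; "grasp_force": force on a finger pad.
Only numpy, scipy, OpenCV 4.12 (cv2) and the standard library are available. Lean on these libraries where they do the work, as an engineer would, in place of code of your own. Each camera call takes 0.05 s, during which the arm holds its last target. There are 200 camera calls.

### The job

Fix the wooden grater board in the screw clamp on the kitchen table: lay it along the clamp's bed, plain wooden end first, and push it gently in under the pad, straight and centred, until that end touches the clamp's back post. Then wind the red knob clockwise, letting your grip follow it down without pushing or pulling it along its axis, until the pad holds the board hand-tight (about 25 N; never so hard that the wood is crushed), and let go. Leave the mug, the bowl and the jar where they are.

Things in the scene. Friction and masses are not known exactly. Their poses are not given: they have to be found in the camera images.
- clamp: Grey C-shaped screw clamp, fixed, 178 mm tall. Origin on the table under the knob's axis; +y points out of the open throat along the bed, x across, z up. Base 84 mm wide, 12 thick, y -70 to 126 mm. Wooden bed 40 mm wide, y -28 to 100 mm, its top about 40 mm above the table, on soft packing. Arm over the bed: 36 mm wide, ends at y = 18 mm, 88 to 112 mm above the table
- post: Grey upright back post of the clamp, rubber-faced, 44 mm wide, 34 mm thick, from 12 to 112 mm above the table. Origin at its foot's centre; its front face, which the board must touch, is 17 mm along +y from the origin. Push the board on it with less than 30 N
- throat (a point): Fixed point of the clamp at the middle of the post's front face, at the bed's nominal top height (40 mm above the table, 28 mm from the knob's axis). Axes as the clamp's
- knob (a joint): Angle (rad) the red knob is wound down: grows clockwise seen from above; starts at 1.1 to 2.6, ends at 6.6. Knob, spindle and pad go DOWN 5 mm per rad. Thread friction is up to 0.25 N m; turned in slow even steps, the torque felt stays level until the bed is firm, then rises above that by 0.05 N m for each 10 N of the pad's hold. It stays where it is left
- knob_top (a point): Centre of the top face of the red knob: upright round knurled knob, 40 mm in diameter, 30 mm tall (below this point), white line on top, bare spindle under it. Gripped from above across its diameter at any yaw. Vertical axis; it sinks with the screw
- hub (a joint): How far (m) the knob is pulled up (+) or pushed down (-) along the spindle from its rest: it sits on a splined brass hub held by a centring spring, 3 N per mm. Beyond 2.5 mm (7.5 N) either way the spline lets go, and that counts as failure; so the grip must travel down with the screw as it turns
- pad: Black rubber pad, 24 mm in diameter and 8 mm thick, under the spindle, over the bed; it moves with the screw and does not turn. Origin at the centre of its lower face
- pad_face (a point): Centre of the pad's lower face, which comes down on the board. It starts 6 to 18 mm above where the board's top will be. Once it touches, the board and the bed's soft packing yield under it by an amount that differs each time (about 1 to 5 mm, under 8 N) before the bed is firm and the hold rises fast. A right hold on the board is 14 to 40 N; 55 N crushes the wood
- grater: Flat beech grater board 56 mm wide (x), 190 mm long (y), 16 mm thick, about 0.22 kg, lying flat on the table at the start. Origin at the middle of its underside, z up. Its +y half carries a steel grating plate on top; the end at -y is plain wood and goes into the clamp. Gripped across its width
- plain_end (a point): Middle of the lower edge of the grater's plain end (95 mm along -y from its origin)
- mug: White mug, 85 mm tall, 76 mm wide, handle to one side, origin under its centre. Leave alone
- bowl: Blue bowl, 50 mm tall, 130 mm wide, origin under its centre. Leave alone
- jar: Small clear jar with a white cap, 90 mm tall, 68 mm wide, origin under its centre. Leave alone
Things that resemble listed ones, but are neither listed nor needed, are in the scene too. Several things have the shape of the grater; the one meant has the colours described above. Of the things that look like the clamp, the larger one is meant.

How it is judged:
On the way, in this order (a step that is already met when the one before it is completed fails the run):
1. the board lies on the bed with its plain end against the post, not yet gripped by the pad (y of plain_end in the frame of throat below 0.003 m and x of plain_end in the frame of throat between -0.008 and 0.008 m and z of plain_end in the frame of throat between -0.006 and 0.006 m and angle between the y axis of grater and the y axis of clamp, either way round below 0.08 rad and angle between grater's own z axis and vertical below 0.06 rad and contact force between pad and grater below 2 N), for 0.2 s.
2. the pad is wound down onto the board and holds it with at least 14 N, the board still home (y of plain_end in the frame of throat below 0.003 m and x of plain_end in the frame of throat between -0.008 and 0.008 m and z of plain_end in the frame of throat between -0.006 and 0.006 m and angle between the y axis of grater and the y axis of clamp, either way round below 0.08 rad and angle between grater's own z axis and vertical below 0.06 rad and contact force between pad and grater above 14 N), for 0.2 s.
At the end, for the whole second after the job is handed in: The grater's plain end is within 3 mm of the post, within 8 mm of the middle and straight within 0.08 rad, lying on the bed; the pad holds it with 14 to 40 N; the robot has let go and all is at rest (all of step 2 and contact force between pad and grater below 40 N and linear speed of grater below 0.01 m/s and contact force between the fingers and anything else below 0.5 N); the robot touches nothing.
It fails at once if the wood is crushed: the pad presses the board with more than 55 N (contact force between pad and grater above 55 N).
It fails at once if the board is rammed on the post with more than 30 N (contact force between grater and post above 30 N).
It fails at once if the knob is pushed or pulled off its sprung hub: more than 2.5 mm (7.5 N) along the axis (value of joint hub above 0.0025 m or value of joint hub below -0.0025 m).
It fails at once if the mug, the bowl or the jar is moved by more than 20 mm (distance of any of mug, bowl, jar from where it was at the start of the episode above 0.02 m).
It also fails if it takes over 72 s, if anything falls off the work surface, if the arm or the gripper's body presses on something with over 40 N, if the wrist force passes 120 N, or if a joint passes its speed limit or range.

## Working session

There is one attempt and no reset: what is moved stays moved. The work goes in short steps, Python scripts to look and compute and a tool call to move; the robot and the scene stay as the last step left them, time stands still between calls to the robot, and variables do not carry over. Pictures are saved under pics/ and viewed, at most 10 in all, crops included, and the job is handed in when it is done.

Besides the shell and the picture viewer there is one more tool, called after ">>>" as name(argument=value, ...) on one line, values as JSON. step_arm: Moves the arm, as the interface text tells. Its arguments: {"type":"object","properties":{"moves":{"type":"array"},"squeeze":{"type":"number"}},"required":["moves"]}

```bash
mkdir -p pics
python3 - <<'E'
from workcell import r, vision
import cv2,numpy as np,pickle
d={}
for n in("top","scene"):
    c=vision.read_camera(n);d[n]=c
    cv2.imwrite(f"pics/{n}0.png",c["img"][:,:,::-1])
    T=np.linalg.inv(c["camera_from_world"]);print(n,T[:3,3].round(3),T[:3,2].round(3),c["K"][0,0])
pickle.dump(d,open("c0.pkl","wb"));print(r.state())
E
```

```text
top [ 0.409 -0.039  1.307] [ 0.113 -0.023 -0.993] 399.1436600061118
scene [ 1.165 -0.146  0.974] [-0.589  0.093 -0.803] 399.9466704297874
{'time': 0.1, 'joint_pos': array([-1.39371772e+00,  9.17520057e-02,  1.23178382e+00, -2.82175715e-05,
        1.81982135e+00, -5.67141421e-02]), 'joint_vel': array([ 0.00019239, -0.00035593, -0.00154331, -0.00101375,  0.00040608,
       -0.00132911]), 'tau': array([ 1.74189187e-03, -4.47856379e+01, -4.07572138e+01,  6.99521089e-02,
        2.83962081e-02, -1.21996391e-04]), 'tcp_pos': array([ 0.13893197, -0.5834021 ,  0.22162851]), 'tool_rot': array([ 9.93175413e-01,  1.16626844e-01, -6.67161251e-05, -8.79838782e-04]), 'contact_force': array([ 0.40915275, -0.76780377, -0.1691602 ]), 'torque': array([ 0.03390761,  0.01025061, -0.02457425]), 'grasp_force': 0.0, 'finger_gap': 0.08760260981715376}
```

View pics/top0.png

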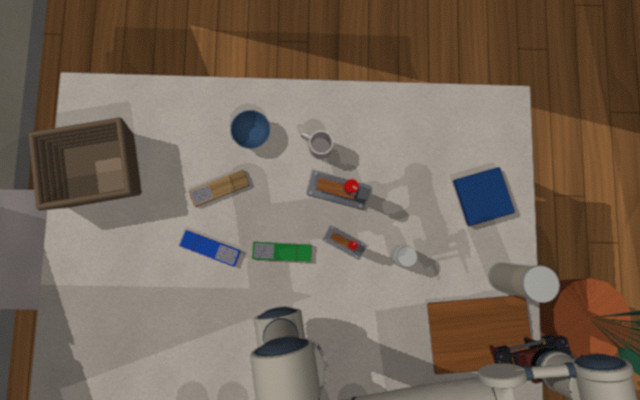

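View pics/scene0.png

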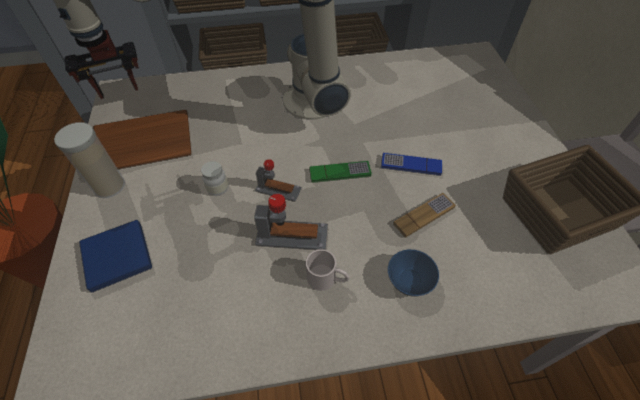

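The grater candidates in the top view are wood with a steel plate at (219,188), blue at (210,248) and green at (282,252); by colour it is the wooden one, with the plain end on the right. The clamp candidates are the large one at (340,188) and a small one at (345,240); the large one is meant. Its throat opens to the left.

```bash
cat > h.py <<'E'
import numpy as np,cv2
def ray(c,p):
    T=np.linalg.inv(c["camera_from_world"]);d=T[:3,:3]@np.linalg.inv(c["K"])@[p[0],p[1],1.];return T[:3,3],d
def onz(c,p,z):
    o,d=ray(c,p);return o+d*(z-o[2])/d[2]
def tri(c1,p1,c2,p2):
    o1,d1=ray(c1,p1);o2,d2=ray(c2,p2);s=np.linalg.lstsq(np.c_[d1,-d2],o2-o1,rcond=None)[0]
    a,b=o1+d1*s[0],o2+d2*s[1];return (a+b)/2,np.linalg.norm(a-b)
def blobs(m,box,n=1):
    k=np.zeros(m.shape,np.uint8);x0,y0,x1,y1=box;k[y0:y1,x0:x1]=m[y0:y1,x0:x1]
    return sorted(cv2.findContours(k,0,cv2.CHAIN_APPROX_NONE)[0],key=cv2.contourArea)[::-1][:n]
def hsv(c): return cv2.cvtColor(c["img"],cv2.COLOR_RGB2HSV).astype(int)
def rect(c,cnt,z):
    q=cv2.boxPoints(cv2.minAreaRect(cnt));P=np.array([onz(c,p,z)[:2] for p in q]);return q,P
E
python3 - <<'E'
import pickle,numpy as np,cv2
from h import *
d=pickle.load(open("c0.pkl","rb"));t,s=d["top"],d["scene"]
H=hsv(t)
for p in [(219,188),(240,180),(203,192),(330,186),(315,182),(312,186),(351,186),(280,200)]: print(p,H[p[1],p[0]])
S=hsv(s)
red=lambda H:((H[...,0]<6)|(H[...,0]>174))&(H[...,1]>160)&(H[...,2]>90)
kt=blobs(red(H),(325,165,380,210))[0];ks=blobs(red(S),(260,188,295,225))[0]
print("knob",cv2.minEnclosingCircle(kt),cv2.boundingRect(kt),cv2.minEnclosingCircle(ks),cv2.boundingRect(ks))
a=cv2.minEnclosingCircle(kt)[0];b=cv2.minEnclosingCircle(ks)[0];print(tri(t,a,s,b))
c1=cv2.resize(t["img"][110:270,180:390],None,fx=3.8,fy=3.7,interpolation=cv2.INTER_CUBIC)
cv2.imwrite("pics/cropt.png",c1[:,:,::-1])
E
```

```text
(219, 188) [ 18 126 128]
(240, 180) [ 17 125 114]
(203, 192) [138  12 108]
(330, 186) [ 13 177 121]
(315, 182) [108  14  94]
(312, 186) [116  17 106]
(351, 186) [  0 217 162]
(280, 200) [ 17  29 161]
knob ((351.0, 186.0), 7.280210018157959) (344, 180, 15, 13) ((276.6428527832031, 202.41429138183594), 8.748117446899414) (269, 194, 17, 17)
(array([ 0.56449852, -0.16744015,  0.15806016]), np.float64(0.0008765029913766208))
```

View pics/cropt.png

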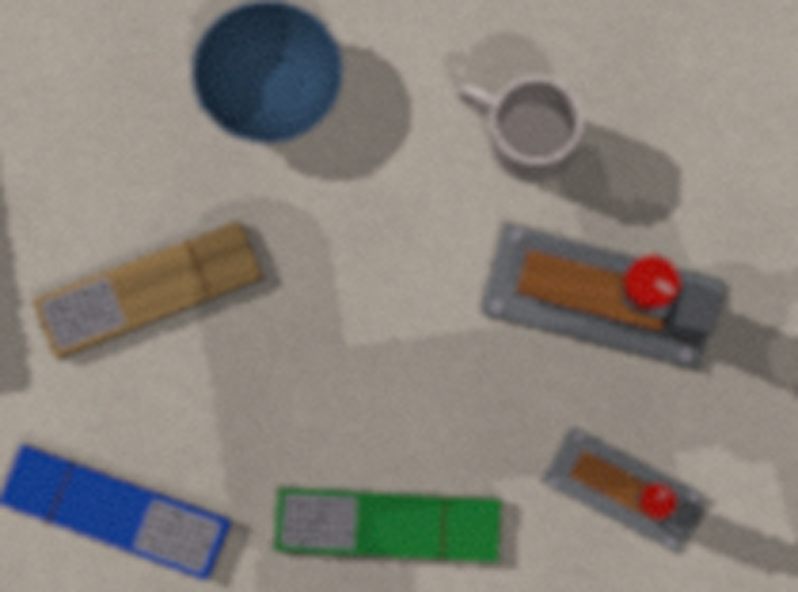

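The crop confirms both choices: the wooden board with its steel plate at the left (crop 80,312) and its plain end at the right (crop 250,248), and the large clamp with its knob at crop (652,282) and bed opening left. Next I measure both.

Run:
```python
import pickle,numpy as np,cv2
from h import *
d=pickle.load(open("c0.pkl","rb"));t=d["top"];H=hsv(t)
f=lambda x,y:(180+(x+.5)/3.8-.5,110+(y+.5)/3.7-.5)
def line(P,n=''):
    print(n,P.round(4).tolist(),[round(float(np.linalg.norm(P[i]-P[i-1])),4) for i in range(4)],'c',P.mean(0).round(4))
    e=[P[(i+1)%4]-P[i] for i in range(4)];L=max(e,key=np.linalg.norm);print('  dir',np.arctan(L[1]/L[0]))
wood=(H[...,0]>8)&(H[...,0]<24)&(H[...,1]>75)
w=blobs(wood,(185,165,255,210))[0];line(rect(t,w,.016)[1],'wood')
line(np.array([onz(t,f(*p),.016)[:2] for p in[(37,298),(242,221),(265,275),(60,357)]]),'board hand')
line(np.array([onz(t,f(*p),.012)[:2] for p in[(503,221),(729,282),(707,370),(483,312)]]),'base hand')
b=blobs((H[...,0]>6)&(H[...,0]<24)&(H[...,1]>130),(305,165,375,212))[0];q,P=rect(t,b,.04);line(P,'bed')
g=((H[...,2]<128)&((H[...,1]<40)&(H[...,0]>90)|(H[...,1]>120))).astype(np.uint8)
g=cv2.morphologyEx(g,2,np.ones((3,3)));g=blobs(g,(300,160,378,212))[0];line(rect(t,g,.012)[1],'base')
k,_=onz(t,(351,186),.163),0;print(k)
for z in(.15,.158,.165,.172): print(z,onz(t,(351,186),z)[:2])
s=d["scene"]
for z in(.15,.158,.165,.172):
  P=np.array([*onz(t,(351,186),z)[:2],z]);
  for p in(P,P-[0,0,.03]):
    v=s["camera_from_world"]@[*p,1];v=s["K"]@v[:3];print(z,(v[:2]/v[2]).round(1),end=' ')
  print()
```

```text
wood [[0.5556, 0.3438], [0.6315, 0.1709], [0.5798, 0.1482], [0.5047, 0.3206]] [0.0559, 0.1889, 0.0565, 0.1881] c [0.5679 0.2459]
  dir -1.1569718719543718
board hand [[0.5576, 0.3398], [0.63, 0.169], [0.5825, 0.1475], [0.5064, 0.3176]] [0.0558, 0.1856, 0.0522, 0.1864] c [0.5691 0.2435]
  dir -1.1502785360684105
base hand [[0.6363, -0.0552], [0.5863, -0.2517], [0.5075, -0.2331], [0.5545, -0.0397]] [0.0832, 0.2028, 0.0809, 0.199] c [ 0.5712 -0.1449]
  dir 1.3215647795976995
bed [[0.5689, -0.0689], [0.6056, -0.078], [0.5753, -0.199], [0.5388, -0.1895]] [0.1243, 0.0378, 0.1247, 0.0377] c [ 0.5722 -0.1338]
  dir 1.3258602251469984
base [[0.5549, -0.0387], [0.6329, -0.0575], [0.5864, -0.2481], [0.5087, -0.228]] [0.1948, 0.0803, 0.1962, 0.0803] c [ 0.5707 -0.1431]
  dir 1.3315166417624185
[ 0.56379459 -0.16732466  0.163     ]
0.15 [ 0.56554852 -0.16878339]
0.158 [ 0.56446918 -0.16788571]
0.165 [ 0.56352476 -0.16710024]
0.172 [ 0.56258033 -0.16631477]
0.15 [276.3 204.7] 0.15 [277.4 211.4] 
0.158 [276.3 202.4] 0.158 [277.4 209.3] 
0.165 [276.3 200.5] 0.165 [277.4 207.4] 
0.172 [276.3 198.5] 0.172 [277.4 205.4]
```

>>> step_arm(moves=[{"dx":38,"dy":-46,"dz":-14,"rz":-0.12,"hand":1},{"dx":76,"dy":-92,"dz":-28,"rz":-0.24,"hand":1},{"dx":114,"dy":-138,"dz":-42,"rz":-0.36,"hand":1},{"dx":152,"dy":-184,"dz":-56,"rz":-0.48,"hand":1},{"dx":190,"dy":-230,"dz":-70,"rz":-0.6,"hand":1}])

```text
invalid input at $.moves[0]: expected keys rx, ry, rz, dx, dy, dz, hand
```

```bash
cat > plan.py <<'E'
import sys,numpy as np
from workcell import r
from scipy.spatial.transform import Rotation as R
def plan(x,y,z,a):  # a = angle of tool x in world
    s=r.state();M=R.from_quat(s["tool_rot"]);m=M.as_matrix()
    c,sn=np.cos(a),np.sin(a);G=np.array([[c,sn,0],[sn,-c,0],[0,0,-1]]).T
    d=m.T@(np.array([x,y,z])-s["tcp_pos"])*1000
    print("t",round(s["time"],2),"tcp",s["tcp_pos"].round(4),"ax",np.arctan2(m[1,0],m[0,0]).round(4),"j6",s["joint_pos"][5].round(3),"F",s["contact_force"].round(2),"T",s["torque"].round(3),"gap",round(s["finger_gap"],4),"gf",round(s["grasp_force"],1))
    print("d",d.round(1),"rot",R.from_matrix(m.T@G).as_rotvec().round(4))
if __name__=="__main__": plan(*map(float,sys.argv[1:]))
E
python3 plan.py .561 .261 .2 1.984
```

```text
t 0.1 tcp [ 0.1389 -0.5834  0.2216] ax 0.2338 j6 -0.057 F [ 0.41 -0.77 -0.17] T [ 0.034  0.01  -0.025] gap 0.0876 gf 0.0
d [ 606.2 -723.6   22.9] rot [-1.2000e-03 -1.6000e-03 -1.7502e+00]
```

>>> step_arm(moves=[{"rx":0,"ry":0,"dx":38,"dy":-46,"dz":-14,"rz":-0.12,"hand":1},{"rx":0,"ry":0,"dx":76,"dy":-92,"dz":-28,"rz":-0.24,"hand":1},{"rx":0,"ry":0,"dx":114,"dy":-138,"dz":-42,"rz":-0.36,"hand":1},{"rx":0,"ry":0,"dx":152,"dy":-184,"dz":-56,"rz":-0.48,"hand":1},{"rx":0,"ry":0,"dx":190,"dy":-230,"dz":-70,"rz":-0.6,"hand":1}])

```text
time: 0.72
tcp_pos: [0.2709, -0.3141, 0.2927]
tool_rot: [0.914, 0.407, 0.0, -0.0]
contact_force: [0.2, -0.2, 0.9]
finger_gap: 0.0879
grasp_force: 0.0
```

```bash
python3 plan.py .561 .261 .2 1.984
```

```text
t 0.72 tcp [ 0.2709 -0.3141  0.2927] ax 0.8373 j6 -0.208 F [ 0.23 -0.23  0.93] T [ 0.02  -0.066 -0.033] gap 0.0879 gf 0.0
d [ 621.4 -169.5   92.9] rot [-0.0000e+00 -4.0000e-04 -1.1467e+00]
```

>>> step_arm(moves=[{"rx":0,"ry":0,"dx":60,"dy":-16,"dz":0,"rz":-0.12,"hand":1},{"rx":0,"ry":0,"dx":120,"dy":-32,"dz":0,"rz":-0.24,"hand":1},{"rx":0,"ry":0,"dx":180,"dy":-48,"dz":0,"rz":-0.36,"hand":1},{"rx":0,"ry":0,"dx":240,"dy":-64,"dz":0,"rz":-0.48,"hand":1},{"rx":0,"ry":0,"dx":300,"dy":-80,"dz":0,"rz":-0.6,"hand":1}])

```text
time: 1.35
tcp_pos: [0.4133, -0.038, 0.2924]
tool_rot: [0.753, 0.659, 0.0, 0.0]
contact_force: [0.8, -0.0, 0.2]
finger_gap: 0.0875
grasp_force: 0.0
```

```bash
python3 plan.py .561 .261 .15 1.984
```

```text
t 1.35 tcp [ 0.4133 -0.038   0.2924] ax 1.4378 j6 -0.041 F [ 0.83 -0.01  0.16] T [-0.051 -0.084  0.011] gap 0.0875 gf 0.0
d [316.  106.7 142.4] rot [ 2.000e-04  2.000e-04 -5.462e-01]
```

>>> step_arm(moves=[{"rx":0,"ry":0,"dx":58,"dy":20,"dz":8,"rz":-0.11,"hand":1},{"rx":0,"ry":0,"dx":116,"dy":40,"dz":16,"rz":-0.22,"hand":1},{"rx":0,"ry":0,"dx":174,"dy":60,"dz":24,"rz":-0.33,"hand":1},{"rx":0,"ry":0,"dx":232,"dy":80,"dz":32,"rz":-0.44,"hand":1},{"rx":0,"ry":0,"dx":290,"dy":98,"dz":40,"rz":-0.546,"hand":1}])

```text
time: 1.98
tcp_pos: [0.5501, 0.2358, 0.2518]
tool_rot: [0.547, 0.837, -0.0, -0.0]
contact_force: [0.4, -0.8, -0.0]
finger_gap: 0.0876
grasp_force: 0.0
```

```bash
python3 plan.py .561 .261 .05 1.984
```

```text
t 1.98 tcp [0.5501 0.2358 0.2518] ax 1.9835 j6 -0.064 F [ 0.44 -0.79 -0.03] T [-0.102 -0.122 -0.005] gap 0.0876 gf 0.0
d [ 18.7  20.2 201.8] rot [-0.0006  0.0002 -0.0005]
```

>>> step_arm(moves=[{"rx":0,"ry":0,"dx":19,"dy":20,"dz":50,"rz":0,"hand":1},{"rx":0,"ry":0,"dx":19,"dy":20,"dz":110,"rz":0,"hand":1},{"rx":0,"ry":0,"dx":19,"dy":20,"dz":170,"rz":0,"hand":1},{"rx":0,"ry":0,"dx":19,"dy":20,"dz":215,"rz":0,"hand":1},{"rx":0,"ry":0,"dx":19,"dy":20,"dz":247,"rz":0,"hand":1}])

```text
time: 2.6
tcp_pos: [0.5588, 0.2587, 0.002]
tool_rot: [0.549, 0.836, -0.002, -0.001]
contact_force: [-0.0, 0.1, -0.6]
finger_gap: 0.0879
grasp_force: 0.0
```

>>> step_arm(squeeze=25, moves=[{"rx":0,"ry":0,"dx":0,"dy":0,"dz":0,"rz":0,"hand":0.5},{"rx":0,"ry":0,"dx":0,"dy":0,"dz":0,"rz":0,"hand":0.5},{"rx":0,"ry":0,"dx":0,"dy":0,"dz":0,"rz":0,"hand":0.5},{"rx":0,"ry":0,"dx":0,"dy":0,"dz":0,"rz":0,"hand":0.5},{"rx":0,"ry":0,"dx":0,"dy":0,"dz":0,"rz":0,"hand":0.5}])

```text
time: 3.22
tcp_pos: [0.5607, 0.2594, 0.0061]
tool_rot: [0.549, 0.836, 0.0, 0.0]
contact_force: [0.4, 0.1, 1.5]
finger_gap: 0.0558
grasp_force: 25.0
```

```bash
python3 plan.py .561 .261 .1 1.329
python3 - <<'E'
from workcell import r,vision
from h import *
import pickle
t=vision.read_camera("top");s=vision.read_camera("scene");pickle.dump({"top":t,"scene":s},open("c1.pkl","wb"))
a=t["img"][130:230,170:300];b=s["img"][150:250,360:490]
o=np.hstack([cv2.resize(i,None,fx=3,fy=3,interpolation=2) for i in(a,b)]);cv2.imwrite("pics/g1.png",o[:,:,::-1])
E
```

```text
t 3.23 tcp [0.5607 0.2594 0.0061] ax 1.9798 j6 -0.031 F [0.41 0.1  1.49] T [-0.008 -0.141 -0.018] gap 0.0558 gf 25.0
d [  1.4   1.  -93.9] rot [ 8.000e-04 -3.000e-04  6.508e-01]
```

View pics/g1.png

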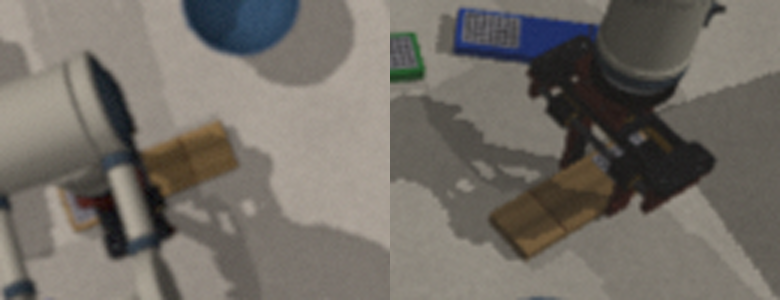

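>>> step_arm(moves=[{"rx":0,"ry":0,"dx":0,"dy":0,"dz":-45,"rz":0,"hand":0.5},{"rx":0,"ry":0,"dx":-30,"dy":-8,"dz":-90,"rz":0.1,"hand":0.5},{"rx":0,"ry":0,"dx":-85,"dy":-22,"dz":-100,"rz":0.25,"hand":0.5},{"rx":0,"ry":0,"dx":-140,"dy":-36,"dz":-100,"rz":0.4,"hand":0.5},{"rx":0,"ry":0,"dx":-190,"dy":-50,"dz":-100,"rz":0.55,"hand":0.5}])

```text
time: 3.95
tcp_pos: [0.5899, 0.0632, 0.1053]
tool_rot: [0.757, 0.654, -0.0, -0.0]
contact_force: [0.4, 0.7, -2.5]
finger_gap: 0.0555
grasp_force: 25.0
```

```bash
python3 plan.py .6016 -.0164 .106 1.329; python3 -c "
import pickle;from h import *
t=pickle.load(open('c0.pkl','rb'))['top'];f=lambda x,y:(180+(x+.5)/3.8-.5,110+(y+.5)/3.7-.5)
print('mug',onz(t,f(536,120),.085),'jar',onz(t,(403,256),.09))"
```

```text
t 3.95 tcp [0.5899 0.0632 0.1053] ax 1.4249 j6 0.195 F [ 0.39  0.7  -2.53] T [-0.023 -0.13   0.033] gap 0.0555 gf 25.0
d [-77.1  23.2  -0.7] rot [-0.0006  0.0003  0.0959]
mug [ 0.71070791 -0.07955289  0.085     ] jar [ 0.36327001 -0.33582457  0.09      ]
```

>>> step_arm(moves=[{"rx":0,"ry":0,"dx":-30,"dy":9,"dz":0,"rz":0.04,"hand":0.5},{"rx":0,"ry":0,"dx":-60,"dy":18,"dz":0,"rz":0.08,"hand":0.5},{"rx":0,"ry":0,"dx":-77,"dy":23,"dz":10,"rz":0.096,"hand":0.5},{"rx":0,"ry":0,"dx":-77,"dy":23,"dz":30,"rz":0.096,"hand":0.5},{"rx":0,"ry":0,"dx":-77,"dy":23,"dz":45,"rz":0.096,"hand":0.5}])

```text
time: 4.58
tcp_pos: [0.601, -0.0133, 0.0578]
tool_rot: [0.785, 0.619, -0.001, -0.001]
contact_force: [-0.2, 0.3, -2.0]
finger_gap: 0.0556
grasp_force: 25.0
```

```bash
python3 plan.py .6016 -.0164 .05 1.329
python3 - <<'E'
from workcell import r,vision
from h import *
import pickle
t=vision.read_camera("top");s=vision.read_camera("scene");pickle.dump({"top":t,"scene":s},open("c2.pkl","wb"))
a=t["img"][140:220,290:390];b=s["img"][180:260,240:340]
o=np.hstack([cv2.resize(i,None,fx=4,fy=4,interpolation=2) for i in(a,b)]);cv2.imwrite("pics/g2.png",o[:,:,::-1])
E
```

```text
t 4.58 tcp [ 0.601  -0.0133  0.0578] ax 1.3351 j6 0.157 F [-0.22  0.27 -1.98] T [-0.034 -0.032 -0.033] gap 0.0556 gf 25.0
d [-2.9  1.4  7.8] rot [-0.0032 -0.0001  0.0061]
```

View pics/g2.png

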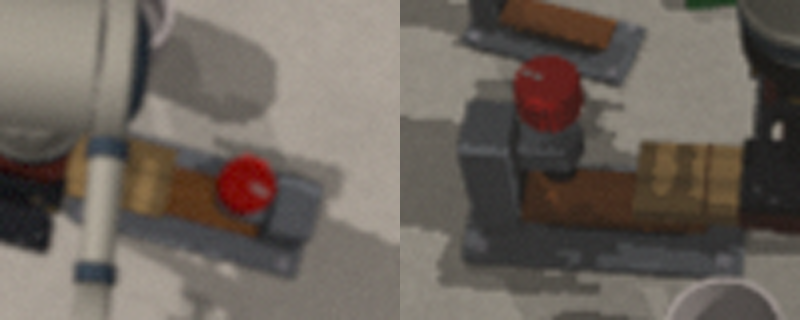

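The board hangs just outside the throat, with its plain end edge at crop x≈175 (top view) and x≈637 (scene view). I'll check the lateral offset from the clamp axis.

Run:
```python
import pickle
from h import *
d=pickle.load(open("c2.pkl","rb"));t,s=d["top"],d["scene"]
O=np.array([.564,-.1688]);u=np.array([np.cos(1.329),np.sin(1.329)]);v=np.array([u[1],-u[0]])
cl=lambda P:(round((P[:2]-O)@v*1000,1),round((P[:2]-O)@u*1000,1))
for c,ps in((t,[(334.5,177),(332,193.2)]),(s,[(300,215.5),(298.5,233)])):
    print([cl(onz(c,p,.068)) for p in ps])
H=hsv(t);w=(H[...,0]>14)&(H[...,0]<24)&(H[...,1]>75);b=blobs(w,(318,165,345,200))[0];print([cl(onz(t,p,.068)) for p in cv2.boxPoints(cv2.minAreaRect(b))])
S=hsv(s);print(S[222,304],S[228,290])
w=(S[...,0]>13)&(S[...,0]<26)&(S[...,1]>60)&(S[...,2]>95);b=blobs(w,(285,205,330,240))[0];print([cl(onz(s,p,.068)) for p in cv2.boxPoints(cv2.minAreaRect(b))])
# base/bed with first pic, post, from scene
d0=pickle.load(open("c0.pkl","rb"))
b=blobs((S[...,1]>120)&(S[...,0]<13)&(S[...,0]>4),(265,215,305,240))[0];q=cv2.approxPolyDP(b,2,True)[:,0];print([(tuple(p),cl(onz(s,p,.04))) for p in q])
P=np.array([.601,-.0133]);print('tcp',cl(P))
```

```text
[(np.float64(28.4), np.float64(51.4)), (np.float64(-23.2), np.float64(45.9))]
[(np.float64(-25.0), np.float64(53.8)), (np.float64(30.8), np.float64(56.2))]
[(np.float64(-30.4), np.float64(84.4)), (np.float64(25.6), np.float64(91.2)), (np.float64(30.0), np.float64(55.0)), (np.float64(-26.0), np.float64(48.4))]
[ 17 123 108] [ 11 136  77]
[(np.float64(-26.9), np.float64(100.2)), (np.float64(-28.4), np.float64(119.2)), (np.float64(-2.6), np.float64(121.2)), (np.float64(-1.1), np.float64(102.5))]
[((np.int32(273), np.int32(223)), (np.float64(-12.9), np.float64(-21.6))), ((np.int32(271), np.int32(233)), (np.float64(19.7), np.float64(-22.0))), ((np.int32(284), np.int32(231)), (np.float64(10.6), np.float64(12.5))), ((np.int32(285), np.int32(234)), (np.float64(19.9), np.float64(16.5))), ((np.int32(297), np.int32(236)), (np.float64(23.6), np.float64(49.8))), ((np.int32(298), np.int32(224)), (np.float64(-15.0), np.float64(48.0))), ((np.int32(284), np.int32(223)), (np.float64(-15.2), np.float64(8.9))), ((np.int32(281), np.int32(227)), (np.float64(-1.6), np.float64(2.4)))]
tcp (np.float64(-1.3), np.float64(159.8))
```

>>> step_arm(moves=[{"rx":0,"ry":0,"dx":0,"dy":2,"dz":6,"rz":0.003,"hand":0.5},{"rx":0,"ry":0,"dx":0,"dy":2,"dz":12,"rz":0.003,"hand":0.5},{"rx":0,"ry":0,"dx":-8,"dy":2,"dz":12,"rz":0.003,"hand":0.5},{"rx":0,"ry":0,"dx":-18,"dy":2,"dz":12,"rz":0.003,"hand":0.5},{"rx":0,"ry":0,"dx":-25,"dy":2,"dz":12,"rz":0.003,"hand":0.5}])

```text
time: 5.3
tcp_pos: [0.5981, -0.0402, 0.0491]
tool_rot: [0.787, 0.617, 0.0, 0.0]
contact_force: [-0.1, 0.2, -1.2]
finger_gap: 0.0557
grasp_force: 25.0
```

```bash
python3 plan.py .584 -.0876 .049 1.329
```

```text
t 5.3 tcp [ 0.5981 -0.0402  0.0491] ax 1.3301 j6 0.117 F [-0.1   0.22 -1.21] T [-0.048 -0.095 -0.027] gap 0.0557 gf 25.0
d [-49.4  -2.4   0.1] rot [0.0007 0.0001 0.0011]
```

>>> step_arm(moves=[{"rx":0,"ry":0,"dx":-9,"dy":-1,"dz":0,"rz":0.001,"hand":0.5},{"rx":0,"ry":0,"dx":-18,"dy":-1,"dz":0,"rz":0.001,"hand":0.5},{"rx":0,"ry":0,"dx":-27,"dy":-1,"dz":0,"rz":0.001,"hand":0.5},{"rx":0,"ry":0,"dx":-34,"dy":-1,"dz":0,"rz":0.001,"hand":0.5},{"rx":0,"ry":0,"dx":-40,"dy":-1,"dz":0,"rz":0.001,"hand":0.5}])

```text
time: 5.92
tcp_pos: [0.5875, -0.0783, 0.0486]
tool_rot: [0.787, 0.617, 0.0, -0.0]
contact_force: [-0.2, -0.4, -1.9]
finger_gap: 0.0557
grasp_force: 25.0
```

>>> step_arm(moves=[{"rx":0,"ry":0,"dx":-1,"dy":0,"dz":0,"rz":0,"hand":0.5},{"rx":0,"ry":0,"dx":-2,"dy":0,"dz":0,"rz":0,"hand":0.5},{"rx":0,"ry":0,"dx":-3,"dy":0,"dz":0,"rz":0,"hand":0.5},{"rx":0,"ry":0,"dx":-4,"dy":0,"dz":0,"rz":0,"hand":0.5},{"rx":0,"ry":0,"dx":-5,"dy":0,"dz":0,"rz":0,"hand":0.5}])

```text
time: 6.55
tcp_pos: [0.5864, -0.0826, 0.0486]
tool_rot: [0.787, 0.617, -0.0, -0.0]
contact_force: [0.2, 0.1, -1.7]
finger_gap: 0.0559
grasp_force: 25.0
```

```bash
python3 plan.py .584 -.0876 .049 1.329
```

```text
t 6.55 tcp [ 0.5864 -0.0826  0.0486] ax 1.33 j6 0.043 F [ 0.2   0.09 -1.69] T [-0.05  -0.081 -0.035] gap 0.0559 gf 25.0
d [-5.5 -1.2 -0.4] rot [-0.0001 -0.      0.001 ]
```

>>> step_arm(squeeze=14, moves=[{"rx":0,"ry":0,"dx":-0.8,"dy":0,"dz":0,"rz":0,"hand":0.5},{"rx":0,"ry":0,"dx":-1.6,"dy":0,"dz":0,"rz":0,"hand":0.5},{"rx":0,"ry":0,"dx":-2.4,"dy":0,"dz":0,"rz":0,"hand":0.5},{"rx":0,"ry":0,"dx":-3.2,"dy":0,"dz":0,"rz":0,"hand":0.5},{"rx":0,"ry":0,"dx":-4,"dy":0,"dz":0,"rz":0,"hand":0.5}])

```text
time: 7.18
tcp_pos: [0.5855, -0.0866, 0.0487]
tool_rot: [0.787, 0.617, 0.0, -0.0]
contact_force: [0.7, 0.3, -2.3]
finger_gap: 0.0559
grasp_force: 14.0
```

>>> step_arm(moves=[{"rx":0,"ry":0,"dx":-0.8,"dy":0,"dz":0,"rz":0,"hand":0.5},{"rx":0,"ry":0,"dx":-1.4,"dy":0,"dz":0,"rz":0,"hand":0.5},{"rx":0,"ry":0,"dx":-2,"dy":0,"dz":0,"rz":0,"hand":0.5},{"rx":0,"ry":0,"dx":-2.5,"dy":0,"dz":0,"rz":0,"hand":0.5},{"rx":0,"ry":0,"dx":-3,"dy":0,"dz":0,"rz":0,"hand":0.5}])

```text
time: 7.8
tcp_pos: [0.5847, -0.0895, 0.0486]
tool_rot: [0.787, 0.617, -0.0, -0.0]
contact_force: [0.2, -0.4, -1.4]
finger_gap: 0.056
grasp_force: 14.0
```

>>> step_arm(moves=[{"rx":0,"ry":0,"dx":-0.6,"dy":0,"dz":0,"rz":0,"hand":0.5},{"rx":0,"ry":0,"dx":-1.2,"dy":0,"dz":0,"rz":0,"hand":0.5},{"rx":0,"ry":0,"dx":-1.8,"dy":0,"dz":0,"rz":0,"hand":0.5},{"rx":0,"ry":0,"dx":-2.4,"dy":0,"dz":0,"rz":0,"hand":0.5},{"rx":0,"ry":0,"dx":-3,"dy":0,"dz":0,"rz":0,"hand":0.5}])

```text
time: 8.43
tcp_pos: [0.5845, -0.0906, 0.0488]
tool_rot: [0.787, 0.617, 0.001, -0.001]
contact_force: [1.4, 7.9, -0.9]
finger_gap: 0.0557
grasp_force: 14.0
```

>>> step_arm(moves=[{"rx":0,"ry":0,"dx":-0.5,"dy":0,"dz":0,"rz":0,"hand":0.5},{"rx":0,"ry":0,"dx":-1,"dy":0,"dz":0,"rz":0,"hand":0.5},{"rx":0,"ry":0,"dx":-1.5,"dy":0,"dz":0,"rz":0,"hand":0.5},{"rx":0,"ry":0,"dx":-2,"dy":0,"dz":0,"rz":0,"hand":0.5},{"rx":0,"ry":0,"dx":-2,"dy":0,"dz":0,"rz":0,"hand":0.5}])

```text
time: 9.05
tcp_pos: [0.5846, -0.0908, 0.049]
tool_rot: [0.786, 0.618, 0.003, -0.002]
contact_force: [4.3, 12.2, -1.0]
finger_gap: 0.0557
grasp_force: 14.0
```

>>> step_arm(moves=[{"rx":0,"ry":0,"dx":1,"dy":0,"dz":0,"rz":0,"hand":0.5},{"rx":0,"ry":0,"dx":2.5,"dy":0,"dz":0,"rz":0,"hand":0.5},{"rx":0,"ry":0,"dx":2.5,"dy":0,"dz":1,"rz":0,"hand":0.5},{"rx":0,"ry":0,"dx":2.5,"dy":0,"dz":2,"rz":0,"hand":0.5},{"rx":0,"ry":0,"dx":2.5,"dy":0,"dz":2,"rz":0,"hand":0.5}])

```text
time: 9.68
tcp_pos: [0.5848, -0.0909, 0.0471]
tool_rot: [0.787, 0.617, 0.001, -0.0]
contact_force: [2.0, 5.3, -0.6]
finger_gap: 0.0559
grasp_force: 14.0
```

```bash
python3 plan.py .584 -.0876 .049 1.329
```

```text
t 9.68 tcp [ 0.5848 -0.0909  0.0471] ax 1.3306 j6 0.027 F [ 2.    5.31 -0.57] T [ 0.961 -0.392  0.011] gap 0.0559 gf 14.0
d [ 3.  -1.6 -1.9] rot [ 0.0012 -0.0019  0.0016]
```

>>> step_arm(moves=[{"rx":0,"ry":0,"dx":0,"dy":0,"dz":0.5,"rz":0,"hand":0.5},{"rx":0,"ry":0,"dx":0,"dy":0,"dz":1,"rz":0,"hand":0.5},{"rx":0,"ry":0,"dx":0,"dy":0,"dz":1.5,"rz":0,"hand":0.5},{"rx":0,"ry":0,"dx":0,"dy":0,"dz":1.5,"rz":0,"hand":0.5},{"rx":0,"ry":0,"dx":0,"dy":0,"dz":1.5,"rz":0,"hand":0.5}])

```text
time: 10.3
tcp_pos: [0.5848, -0.091, 0.0457]
tool_rot: [0.787, 0.617, 0.001, -0.0]
contact_force: [1.8, 6.5, -0.4]
finger_gap: 0.0559
grasp_force: 14.0
```

>>> step_arm(moves=[{"rx":0,"ry":0,"dx":0,"dy":0,"dz":0.5,"rz":0,"hand":0.5},{"rx":0,"ry":0,"dx":0,"dy":0,"dz":1,"rz":0,"hand":0.5},{"rx":0,"ry":0,"dx":0,"dy":0,"dz":1.5,"rz":0,"hand":0.5},{"rx":0,"ry":0,"dx":0,"dy":0,"dz":1.5,"rz":0,"hand":0.5},{"rx":0,"ry":0,"dx":0,"dy":0,"dz":1.5,"rz":0,"hand":0.5}])

```text
time: 10.92
tcp_pos: [0.5848, -0.091, 0.0446]
tool_rot: [0.787, 0.617, 0.001, 0.0]
contact_force: [1.0, 5.7, 1.7]
finger_gap: 0.0561
grasp_force: 14.0
```

>>> step_arm(moves=[{"rx":0,"ry":0,"dx":0,"dy":0,"dz":0,"rz":0,"hand":0.75},{"rx":0,"ry":0,"dx":0,"dy":0,"dz":0,"rz":0,"hand":1},{"rx":0,"ry":0,"dx":0,"dy":0,"dz":0,"rz":0,"hand":1},{"rx":0,"ry":0,"dx":0,"dy":0,"dz":0,"rz":0,"hand":1},{"rx":0,"ry":0,"dx":0,"dy":0,"dz":-15,"rz":0,"hand":1}])

```text
time: 11.55
tcp_pos: [0.5832, -0.0918, 0.0576]
tool_rot: [0.787, 0.617, -0.001, -0.001]
contact_force: [-0.0, -0.0, -0.2]
finger_gap: 0.0879
grasp_force: 0.0
```

>>> step_arm(moves=[{"rx":0,"ry":0,"dx":0,"dy":0,"dz":-40,"rz":0,"hand":1},{"rx":0,"ry":0,"dx":0,"dy":0,"dz":-85,"rz":0,"hand":1},{"rx":0,"ry":0,"dx":30,"dy":0,"dz":-130,"rz":0,"hand":1},{"rx":0,"ry":0,"dx":60,"dy":0,"dz":-170,"rz":0,"hand":1},{"rx":0,"ry":0,"dx":110,"dy":0,"dz":-180,"rz":0,"hand":1}])

```text
time: 12.18
tcp_pos: [0.6115, 0.0149, 0.2445]
tool_rot: [0.788, 0.616, 0.003, 0.003]
contact_force: [1.1, 0.1, -0.4]
finger_gap: 0.0878
grasp_force: 0.0
```

```bash
python3 plan.py .5645 -.1675 .24 3.4
python3 - <<'E'
from workcell import r,vision
from h import *
import pickle
t=vision.read_camera("top");s=vision.read_camera("scene");pickle.dump({"top":t,"scene":s},open("c3.pkl","wb"))
a=t["img"][140:220,290:390];b=s["img"][180:260,240:340]
o=np.hstack([cv2.resize(i,None,fx=4,fy=4,interpolation=2) for i in(a,b)]);cv2.imwrite("pics/g3.png",o[:,:,::-1])
red=lambda H:((H[...,0]<6)|(H[...,0]>174))&(H[...,1]>140)&(H[...,2]>70)
for c,bx in((t,(325,165,380,210)),(s,(260,180,295,225))):
    k=blobs(red(hsv(c)),bx)[0];print(cv2.boundingRect(k),cv2.minEnclosingCircle(k))
E
```

```text
t 12.18 tcp [0.6115 0.0149 0.2445] ax 1.3275 j6 0.212 F [ 1.06  0.1  -0.44] T [-0.03  -0.092 -0.017] gap 0.0878 gf 0.0
d [-188.3   -1.8    4.3] rot [ 0.0061  0.0073 -2.0725]
(344, 180, 15, 14) ((351.0, 186.5), 7.43313455581665)
(269, 194, 17, 18) ((276.6983337402344, 202.888427734375), 9.181702613830566)
```

View pics/g3.png

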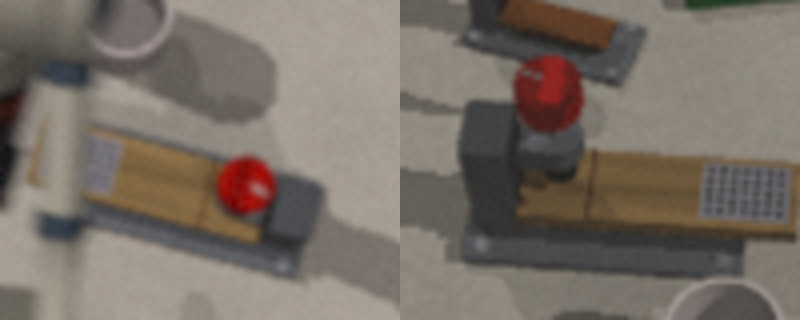

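The board lies straight with its plain end at the post. Now I'll get the knob height from its outline in the scene view.

Run:
```python
import pickle
from h import *
d=pickle.load(open("c3.pkl","rb"));t,s=d["top"],d["scene"]
def ext(c,x,y,h):
    a=np.linspace(0,6.28,60);P=np.array([[x+.02*np.cos(q),y+.02*np.sin(q),z,1] for z in(h,h-.03) for q in a])
    v=(c["K"]@(c["camera_from_world"]@P.T)[:3]);v=v[:2]/v[2];return np.r_[v.min(1),v.max(1)].round(1)
for x,y in((.5645,-.1675),(.563,-.1675),(.5645,-.169)):
  for h in(.16,.166,.172,.178): print(x,y,h,ext(t,x,y,h),ext(s,x,y,h))
# blob pixel edges: top cols 344-359, rows 180-194 ; scene cols 269-286, rows 194-212
```

```text
0.5645 -0.1675 0.16 [343.1 179.1 357.8 193.9] [268.4 195.6 285.3 215.2]
0.5645 -0.1675 0.166 [343.3 178.8 358.1 193.7] [268.1 194.2 285.1 213.9]
0.5645 -0.1675 0.172 [343.5 178.5 358.3 193.4] [267.9 192.7 284.9 212.6]
0.5645 -0.1675 0.178 [343.7 178.2 358.6 193.2] [267.6 191.3 284.7 211.2]
0.563 -0.1675 0.16 [343.1 179.6 357.8 194.4] [268.4 195.1 285.2 214.8]
0.563 -0.1675 0.166 [343.3 179.3 358.1 194.2] [268.1 193.7 285.  213.4]
0.563 -0.1675 0.172 [343.5 179.  358.3 193.9] [267.8 192.3 284.8 212.1]
0.563 -0.1675 0.178 [343.7 178.7 358.6 193.7] [267.5 190.8 284.6 210.7]
0.5645 -0.169 0.16 [343.6 179.1 358.3 193.9] [267.8 195.7 284.7 215.3]
0.5645 -0.169 0.166 [343.8 178.8 358.6 193.7] [267.5 194.2 284.5 214. ]
0.5645 -0.169 0.172 [344.  178.5 358.9 193.4] [267.3 192.8 284.3 212.7]
0.5645 -0.169 0.178 [344.2 178.2 359.1 193.2] [267.  191.4 284.1 211.3]
```

>>> step_arm(moves=[{"rx":0,"ry":0,"dx":-30,"dy":0,"dz":0,"rz":-0.18,"hand":1},{"rx":0,"ry":0,"dx":-75,"dy":0,"dz":0,"rz":-0.36,"hand":1},{"rx":0,"ry":0,"dx":-120,"dy":-1,"dz":0,"rz":-0.54,"hand":1},{"rx":0,"ry":0,"dx":-165,"dy":-2,"dz":0,"rz":-0.72,"hand":1},{"rx":0,"ry":0,"dx":-188,"dy":-2,"dz":0,"rz":-0.9,"hand":1}])

```text
time: 12.9
tcp_pos: [0.5624, -0.1699, 0.2391]
tool_rot: [0.439, 0.899, -0.0, 0.0]
contact_force: [0.2, 0.6, -0.8]
finger_gap: 0.0878
grasp_force: 0.0
```

>>> step_arm(moves=[{"rx":0,"ry":0,"dx":0,"dy":0,"dz":0,"rz":-0.18,"hand":1},{"rx":0,"ry":0,"dx":0,"dy":0,"dz":0,"rz":-0.36,"hand":1},{"rx":0,"ry":0,"dx":0,"dy":0,"dz":0,"rz":-0.54,"hand":1},{"rx":0,"ry":0,"dx":0,"dy":0,"dz":0,"rz":-0.72,"hand":1},{"rx":0,"ry":0,"dx":0,"dy":0,"dz":0,"rz":-0.9,"hand":1}])

```text
time: 13.52
tcp_pos: [0.5631, -0.1678, 0.2391]
tool_rot: [0.003, 1.0, -0.0, -0.0]
contact_force: [0.7, 0.2, 0.5]
finger_gap: 0.0875
grasp_force: 0.0
```

>>> step_arm(moves=[{"rx":0,"ry":0,"dx":0,"dy":0,"dz":0,"rz":-0.18,"hand":1},{"rx":0,"ry":0,"dx":0,"dy":0,"dz":0,"rz":-0.36,"hand":1},{"rx":0,"ry":0,"dx":0,"dy":0,"dz":0,"rz":-0.54,"hand":1},{"rx":0,"ry":0,"dx":0,"dy":0,"dz":0,"rz":-0.62,"hand":1},{"rx":0,"ry":0,"dx":0,"dy":0,"dz":0,"rz":-0.62,"hand":1}])

```text
time: 14.15
tcp_pos: [0.5632, -0.1677, 0.239]
tool_rot: [-0.299, 0.954, -0.0, -0.0]
contact_force: [-0.4, -1.4, 0.2]
finger_gap: 0.0876
grasp_force: 0.0
```

```bash
python3 plan.py .564 -.1675 .146 3.7475
```

```text
t 14.15 tcp [ 0.5632 -0.1677  0.239 ] ax -2.5347 j6 -2.525 F [-0.4  -1.39  0.22] T [ 0.093 -0.112  0.053] gap 0.0876 gf 0.0
d [-0.8 -0.3 93. ] rot [-0.0002 -0.0002  0.001 ]
```

>>> step_arm(moves=[{"rx":0,"ry":0,"dx":-1,"dy":0,"dz":30,"rz":0,"hand":1},{"rx":0,"ry":0,"dx":-1,"dy":0,"dz":55,"rz":0,"hand":1},{"rx":0,"ry":0,"dx":-1,"dy":0,"dz":75,"rz":0,"hand":1},{"rx":0,"ry":0,"dx":-1,"dy":0,"dz":90,"rz":0,"hand":1},{"rx":0,"ry":0,"dx":-1,"dy":0,"dz":93,"rz":0,"hand":1}])

```text
time: 14.78
tcp_pos: [0.564, -0.1666, 0.1446]
tool_rot: [-0.299, 0.954, 0.0, -0.001]
contact_force: [-0.0, 0.0, -1.3]
finger_gap: 0.0881
grasp_force: 0.0
```

>>> step_arm(squeeze=4, moves=[{"rx":0,"ry":0,"dx":0,"dy":0,"dz":0,"rz":0,"hand":0.3},{"rx":0,"ry":0,"dx":0,"dy":0,"dz":0,"rz":0,"hand":0.3},{"rx":0,"ry":0,"dx":0,"dy":0,"dz":0,"rz":0,"hand":0.3},{"rx":0,"ry":0,"dx":0,"dy":0,"dz":0,"rz":0,"hand":0.3},{"rx":0,"ry":0,"dx":0,"dy":0,"dz":0,"rz":0,"hand":0.3}])

```text
time: 15.4
tcp_pos: [0.5645, -0.1666, 0.1458]
tool_rot: [-0.299, 0.954, -0.0, 0.0]
contact_force: [-0.3, 0.3, -0.3]
finger_gap: 0.0409
grasp_force: 1.2
```

```bash
python3 plan.py .564 -.1675 .146 3.7475
```

```text
t 15.4 tcp [ 0.5645 -0.1666  0.1458] ax -2.5334 j6 -2.524 F [-0.28  0.29 -0.34] T [-0.186 -0.342 -0.052] gap 0.0409 gf 1.2
d [ 0.9 -0.4 -0.2] rot [-0.0002  0.0001  0.0023]
```

>>> step_arm(squeeze=35, moves=[{"rx":0,"ry":0,"dx":0,"dy":0,"dz":0,"rz":0,"hand":0.3},{"rx":0,"ry":0,"dx":0,"dy":0,"dz":0,"rz":0,"hand":0.3},{"rx":0,"ry":0,"dx":0,"dy":0,"dz":0,"rz":0,"hand":0.3},{"rx":0,"ry":0,"dx":0,"dy":0,"dz":0,"rz":0,"hand":0.3},{"rx":0,"ry":0,"dx":0,"dy":0,"dz":0,"rz":0,"hand":0.3}])

```text
time: 16.02
tcp_pos: [0.5648, -0.167, 0.1459]
tool_rot: [-0.299, 0.954, -0.001, 0.0]
contact_force: [3.4, -3.6, -0.3]
finger_gap: 0.0396
grasp_force: 35.0
```

```bash
python3 plan.py .564 -.1675 .146 3.7475
```

```text
t 16.02 tcp [ 0.5648 -0.167   0.1459] ax -2.5337 j6 -2.524 F [ 3.4  -3.61 -0.28] T [-0.57  -0.681  0.002] gap 0.0396 gf 35.0
d [ 0.9  0.1 -0.1] rot [-0.0013  0.0004  0.002 ]
```

>>> step_arm(moves=[{"rx":0,"ry":0,"dx":0,"dy":0,"dz":0.3,"rz":0.06,"hand":0.3},{"rx":0,"ry":0,"dx":0,"dy":0,"dz":0.6,"rz":0.12,"hand":0.3},{"rx":0,"ry":0,"dx":0,"dy":0,"dz":0.9,"rz":0.18,"hand":0.3},{"rx":0,"ry":0,"dx":0,"dy":0,"dz":1.2,"rz":0.24,"hand":0.3},{"rx":0,"ry":0,"dx":0,"dy":0,"dz":1.5,"rz":0.3,"hand":0.3}])

```text
time: 16.65
tcp_pos: [0.5649, -0.1673, 0.1444]
tool_rot: [-0.153, 0.988, -0.001, 0.001]
contact_force: [4.4, -5.2, 0.4]
finger_gap: 0.0392
grasp_force: 35.0
```

```bash
python3 plan.py .564 -.1675 .146 3.7475
```

```text
t 16.65 tcp [ 0.5649 -0.1673  0.1444] ax -2.8354 j6 -2.222 F [ 4.38 -5.18  0.39] T [-0.689 -0.889  0.246] gap 0.0392 gf 35.0
d [ 0.9  0.1 -1.6] rot [-0.0019  0.0007 -0.2997]
```

>>> step_arm(moves=[{"rx":0,"ry":0,"dx":-0.3,"dy":-0.7,"dz":0.4,"rz":0.08,"hand":0.3},{"rx":0,"ry":0,"dx":-0.5,"dy":-1.3,"dz":0.8,"rz":0.16,"hand":0.3},{"rx":0,"ry":0,"dx":-0.5,"dy":-1.3,"dz":1.2,"rz":0.24,"hand":0.3},{"rx":0,"ry":0,"dx":-0.5,"dy":-1.3,"dz":1.6,"rz":0.32,"hand":0.3},{"rx":0,"ry":0,"dx":-0.5,"dy":-1.3,"dz":2.0,"rz":0.4,"hand":0.3}])

```text
time: 17.27
tcp_pos: [0.5651, -0.1677, 0.1422]
tool_rot: [0.047, 0.999, -0.0, -0.0]
contact_force: [1.5, -2.8, 0.6]
finger_gap: 0.0393
grasp_force: 35.0
```

```bash
python3 plan.py .564 -.1675 .146 3.7475
```

```text
t 17.27 tcp [ 0.5651 -0.1677  0.1422] ax 3.0474 j6 -1.823 F [ 1.49 -2.77  0.64] T [-0.382 -0.318  0.206] gap 0.0393 gf 35.0
d [ 1.1  0.1 -3.8] rot [-0.000e+00 -4.000e-04 -7.001e-01]
```

>>> step_arm(moves=[{"rx":0,"ry":0,"dx":0,"dy":0,"dz":0.4,"rz":0.08,"hand":0.3},{"rx":0,"ry":0,"dx":0,"dy":0,"dz":0.8,"rz":0.16,"hand":0.3},{"rx":0,"ry":0,"dx":0,"dy":0,"dz":1.2,"rz":0.24,"hand":0.3},{"rx":0,"ry":0,"dx":0,"dy":0,"dz":1.6,"rz":0.32,"hand":0.3},{"rx":0,"ry":0,"dx":0,"dy":0,"dz":2.0,"rz":0.4,"hand":0.3}])

```text
time: 17.9
tcp_pos: [0.5651, -0.1681, 0.1403]
tool_rot: [0.245, 0.97, -0.0, -0.0]
contact_force: [0.7, -3.9, 0.5]
finger_gap: 0.0395
grasp_force: 35.0
```

```bash
python3 plan.py .564 -.1675 .146 3.7475
```

```text
t 17.9 tcp [ 0.5651 -0.1681  0.1403] ax 2.6471 j6 -1.423 F [ 0.68 -3.86  0.52] T [-0.596 -0.348  0.297] gap 0.0395 gf 35.0
d [ 1.2  0.  -5.7] rot [-8.0000e-04 -5.0000e-04 -1.1004e+00]
```

```bash
cat > av.py <<'E'
from workcell import r,vision
import numpy as np
T=[];F=[];J=[]
for i in range(5):
    s=r.state();T.append(s["torque"][2]);F.append(s["contact_force"]);J.append(s["tau"][5]);vision.read_camera("top")
q=s["tool_rot"];a=2*np.arctan2(q[1],q[0])
print("t",round(s["time"],2),"z",s["tcp_pos"].round(4)[2],"j6",s["joint_pos"][5].round(4),"F",np.mean(F,0).round(2),"Tz",np.mean(T).round(3),"sd",np.std(T).round(3),"tau6",np.mean(J).round(3),"ax",round(a,3),"gap",round(s["finger_gap"],4))
E
python3 av.py
```

```text
t 18.1 z 0.1402 j6 -1.4267 F [ 0.42 -4.28  0.42] Tz 0.143 sd 0.087 tau6 0.136 ax 2.651 gap 0.0394
```

>>> step_arm(moves=[{"rx":0,"ry":0,"dx":-0.5,"dy":-0.6,"dz":0.3,"rz":0.06,"hand":0.3},{"rx":0,"ry":0,"dx":-0.5,"dy":-0.6,"dz":0.6,"rz":0.12,"hand":0.3},{"rx":0,"ry":0,"dx":-0.5,"dy":-0.6,"dz":0.9,"rz":0.18,"hand":0.3},{"rx":0,"ry":0,"dx":-0.5,"dy":-0.6,"dz":1.2,"rz":0.24,"hand":0.3},{"rx":0,"ry":0,"dx":-0.5,"dy":-0.6,"dz":1.5,"rz":0.3,"hand":0.3}])

```text
time: 18.77
tcp_pos: [0.5649, -0.1684, 0.1386]
tool_rot: [0.386, 0.923, -0.0, -0.001]
contact_force: [-1.7, -4.6, 0.7]
finger_gap: 0.0396
grasp_force: 35.0
```

```bash
python3 av.py
```

```text
t 18.98 z 0.1385 j6 -1.128 F [-2.21 -3.42  0.93] Tz 0.155 sd 0.045 tau6 0.159 ax 2.352 gap 0.0392
```

>>> step_arm(moves=[{"rx":0,"ry":0,"dx":0,"dy":0,"dz":0.3,"rz":0.06,"hand":0.3},{"rx":0,"ry":0,"dx":0,"dy":0,"dz":0.6,"rz":0.12,"hand":0.3},{"rx":0,"ry":0,"dx":0,"dy":0,"dz":0.9,"rz":0.18,"hand":0.3},{"rx":0,"ry":0,"dx":0,"dy":0,"dz":1.2,"rz":0.24,"hand":0.3},{"rx":0,"ry":0,"dx":0,"dy":0,"dz":1.5,"rz":0.3,"hand":0.3}])

```text
time: 19.65
tcp_pos: [0.5648, -0.1686, 0.137]
tool_rot: [0.52, 0.854, -0.0, -0.001]
contact_force: [-3.7, -3.7, 1.7]
finger_gap: 0.0393
grasp_force: 35.0
```

```bash
python3 av.py
```

```text
t 19.85 z 0.137 j6 -0.8274 F [-3.57 -3.7   1.53] Tz 0.182 sd 0.047 tau6 0.15 ax 2.051 gap 0.0394
```

>>> step_arm(moves=[{"rx":0,"ry":0,"dx":0,"dy":-0.5,"dz":0.1,"rz":0.06,"hand":0.3},{"rx":0,"ry":0,"dx":0,"dy":-0.5,"dz":0.3,"rz":0.12,"hand":0.3},{"rx":0,"ry":0,"dx":0,"dy":-0.5,"dz":0.6,"rz":0.18,"hand":0.3},{"rx":0,"ry":0,"dx":0,"dy":-0.5,"dz":0.9,"rz":0.24,"hand":0.3},{"rx":0,"ry":0,"dx":0,"dy":-0.5,"dz":1.2,"rz":0.3,"hand":0.3}])

```text
time: 20.52
tcp_pos: [0.5645, -0.1687, 0.1357]
tool_rot: [0.641, 0.767, -0.0, -0.001]
contact_force: [-3.1, -3.6, 0.0]
finger_gap: 0.0398
grasp_force: 35.0
```

```bash
python3 av.py
```

```text
t 20.73 z 0.1357 j6 -0.5287 F [-3.63 -3.53  0.72] Tz 0.187 sd 0.061 tau6 0.155 ax 1.752 gap 0.0394
```

>>> step_arm(moves=[{"rx":0,"ry":0,"dx":0,"dy":0,"dz":0.3,"rz":0.06,"hand":0.3},{"rx":0,"ry":0,"dx":0,"dy":0,"dz":0.6,"rz":0.12,"hand":0.3},{"rx":0,"ry":0,"dx":0,"dy":0,"dz":0.9,"rz":0.18,"hand":0.3},{"rx":0,"ry":0,"dx":0,"dy":0,"dz":1.2,"rz":0.24,"hand":0.3},{"rx":0,"ry":0,"dx":0,"dy":0,"dz":1.5,"rz":0.3,"hand":0.3}])

```text
time: 21.4
tcp_pos: [0.5643, -0.1687, 0.1341]
tool_rot: [0.749, 0.663, -0.001, -0.001]
contact_force: [-5.0, -3.2, 0.6]
finger_gap: 0.0395
grasp_force: 35.0
```

```bash
python3 av.py
python3 - <<'E'
from workcell import vision
from h import *
import pickle
s=vision.read_camera("scene");pickle.dump(s,open("c4.pkl","wb"))
cv2.imwrite("pics/g4.png",cv2.resize(s["img"][190:250,245:325],None,fx=8,fy=8,interpolation=2)[:,:,::-1])
E
```

```text
t 21.6 z 0.1341 j6 -0.2286 F [-5.18 -3.19  0.72] Tz 0.182 sd 0.045 tau6 0.152 ax 1.451 gap 0.0395
```

View pics/g4.png

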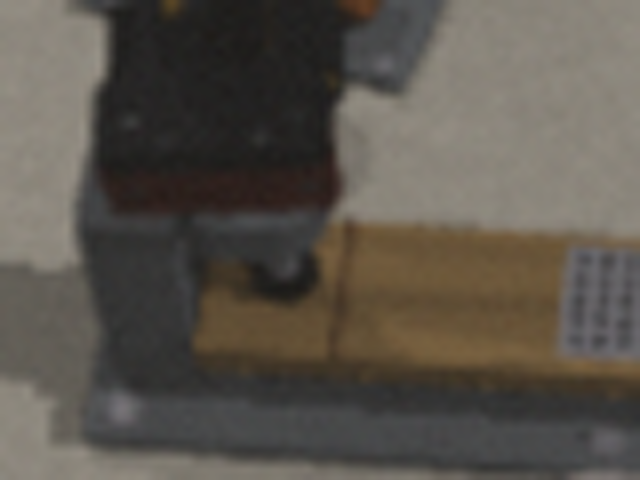

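The board is still home against the post (edge at crop x≈200), and the pad (crop 285,285) is close above it. I continue in smaller steps.

```bash
sed -i 's/^print(/print("first",round(T[0],3),round(J[0],3),end=" ");print(/' av.py
```

>>> step_arm(moves=[{"rx":0,"ry":0,"dx":0,"dy":-0.5,"dz":0.1,"rz":0.04,"hand":0.3},{"rx":0,"ry":0,"dx":0,"dy":-0.5,"dz":0.3,"rz":0.08,"hand":0.3},{"rx":0,"ry":0,"dx":0,"dy":-0.5,"dz":0.5,"rz":0.12,"hand":0.3},{"rx":0,"ry":0,"dx":0,"dy":-0.5,"dz":0.7,"rz":0.16,"hand":0.3},{"rx":0,"ry":0,"dx":0,"dy":-0.5,"dz":0.9,"rz":0.2,"hand":0.3}])

```text
time: 22.32
tcp_pos: [0.564, -0.1687, 0.1332]
tool_rot: [0.811, 0.585, -0.001, -0.0]
contact_force: [-2.9, -4.5, 0.5]
finger_gap: 0.0393
grasp_force: 35.0
```

```bash
python3 av.py
```

```text
first 0.238 -0.183 t 22.52 z 0.1333 j6 -0.0289 F [-3.97 -3.89  0.57] Tz 0.199 sd 0.028 tau6 0.179 ax 1.252 gap 0.0396
```

>>> step_arm(moves=[{"rx":0,"ry":0,"dx":0,"dy":0,"dz":0.2,"rz":0.04,"hand":0.3},{"rx":0,"ry":0,"dx":0,"dy":0,"dz":0.4,"rz":0.08,"hand":0.3},{"rx":0,"ry":0,"dx":0,"dy":0,"dz":0.6,"rz":0.12,"hand":0.3},{"rx":0,"ry":0,"dx":0,"dy":0,"dz":0.8,"rz":0.16,"hand":0.3},{"rx":0,"ry":0,"dx":0,"dy":0,"dz":1.0,"rz":0.2,"hand":0.3}])

```text
time: 23.2
tcp_pos: [0.5639, -0.1686, 0.1322]
tool_rot: [0.865, 0.501, -0.001, -0.0]
contact_force: [-4.4, -3.4, 0.3]
finger_gap: 0.0394
grasp_force: 35.0
```

```bash
python3 av.py
```

```text
first 0.28 -0.16 t 23.4 z 0.1322 j6 0.1711 F [-4.4  -3.19  0.35] Tz 0.236 sd 0.036 tau6 0.202 ax 1.052 gap 0.0391
```

```bash
sed -i 's/^print("first"/print("J",np.round(J,3),"T",np.round(T,3));print("first"/' av.py
```

>>> step_arm(moves=[{"rx":0,"ry":0,"dx":0,"dy":0,"dz":0.1,"rz":0.03,"hand":0.3},{"rx":0,"ry":0,"dx":0,"dy":0,"dz":0.3,"rz":0.06,"hand":0.3},{"rx":0,"ry":0,"dx":0,"dy":0,"dz":0.4,"rz":0.09,"hand":0.3},{"rx":0,"ry":0,"dx":0,"dy":0,"dz":0.6,"rz":0.12,"hand":0.3},{"rx":0,"ry":0,"dx":0,"dy":0,"dz":0.7,"rz":0.15,"hand":0.3}])

```text
time: 24.08
tcp_pos: [0.5638, -0.1686, 0.1315]
tool_rot: [0.9, 0.435, -0.001, -0.001]
contact_force: [-5.3, -3.1, 0.9]
finger_gap: 0.0392
grasp_force: 35.0
```

```bash
python3 av.py
```

```text
J [-0.055  0.195  0.435  0.276  0.224] T [0.307 0.244 0.167 0.236 0.247]
first 0.307 -0.055 t 24.27 z 0.1315 j6 0.321 F [-4.8  -2.89  0.81] Tz 0.24 sd 0.045 tau6 0.215 ax 0.902 gap 0.0394
```

>>> step_arm(moves=[{"rx":0,"ry":0,"dx":0,"dy":0,"dz":0.1,"rz":0.02,"hand":0.3},{"rx":0,"ry":0,"dx":0,"dy":0,"dz":0.2,"rz":0.04,"hand":0.3},{"rx":0,"ry":0,"dx":0,"dy":0,"dz":0.3,"rz":0.06,"hand":0.3},{"rx":0,"ry":0,"dx":0,"dy":0,"dz":0.4,"rz":0.08,"hand":0.3},{"rx":0,"ry":0,"dx":0,"dy":0,"dz":0.5,"rz":0.1,"hand":0.3}])

```text
time: 24.95
tcp_pos: [0.5637, -0.1685, 0.131]
tool_rot: [0.921, 0.39, -0.001, -0.001]
contact_force: [-5.0, -3.3, 0.7]
finger_gap: 0.0396
grasp_force: 35.0
```

```bash
python3 av.py
```

```text
J [0.049 0.216 0.376 0.268 0.232] T [0.205 0.277 0.227 0.245 0.242]
first 0.205 0.049 t 25.15 z 0.131 j6 0.421 F [-5.11 -3.16  0.92] Tz 0.239 sd 0.024 tau6 0.228 ax 0.802 gap 0.0395
```

>>> step_arm(moves=[{"rx":0,"ry":0,"dx":0,"dy":0,"dz":0.1,"rz":0.02,"hand":0.3},{"rx":0,"ry":0,"dx":0,"dy":0,"dz":0.2,"rz":0.04,"hand":0.3},{"rx":0,"ry":0,"dx":0,"dy":0,"dz":0.3,"rz":0.06,"hand":0.3},{"rx":0,"ry":0,"dx":0,"dy":0,"dz":0.4,"rz":0.08,"hand":0.3},{"rx":0,"ry":0,"dx":0,"dy":0,"dz":0.5,"rz":0.1,"hand":0.3}])

```text
time: 25.82
tcp_pos: [0.5636, -0.1685, 0.1304]
tool_rot: [0.939, 0.343, -0.001, -0.001]
contact_force: [-5.4, -2.7, 0.9]
finger_gap: 0.0391
grasp_force: 35.0
```

```bash
python3 av.py
```

```text
J [0.072 0.24  0.4   0.292 0.256] T [0.318 0.288 0.242 0.277 0.276]
first 0.318 0.072 t 26.02 z 0.1304 j6 0.521 F [-5.35 -2.53  0.83] Tz 0.28 sd 0.024 tau6 0.252 ax 0.702 gap 0.0394
```

>>> step_arm(moves=[{"rx":0,"ry":0,"dx":0,"dy":0,"dz":0.1,"rz":0.02,"hand":0.3},{"rx":0,"ry":0,"dx":0,"dy":0,"dz":0.2,"rz":0.04,"hand":0.3},{"rx":0,"ry":0,"dx":0,"dy":0,"dz":0.3,"rz":0.06,"hand":0.3},{"rx":0,"ry":0,"dx":0,"dy":0,"dz":0.4,"rz":0.08,"hand":0.3},{"rx":0,"ry":0,"dx":0,"dy":0,"dz":0.5,"rz":0.1,"hand":0.3}])

```text
time: 26.7
tcp_pos: [0.5635, -0.1684, 0.1299]
tool_rot: [0.955, 0.296, -0.001, -0.001]
contact_force: [-5.2, -2.6, 1.0]
finger_gap: 0.0395
grasp_force: 35.0
```

```bash
python3 av.py
```

```text
J [0.109 0.277 0.437 0.329 0.293] T [0.317 0.25  0.265 0.233 0.287]
first 0.317 0.109 t 26.9 z 0.13 j6 0.6209 F [-5.53 -2.67  1.04] Tz 0.271 sd 0.029 tau6 0.289 ax 0.602 gap 0.0394
```

>>> step_arm(moves=[{"rx":0,"ry":0,"dx":0,"dy":0,"dz":0,"rz":0,"hand":0.3},{"rx":0,"ry":0,"dx":0,"dy":0,"dz":0,"rz":0,"hand":0.3},{"rx":0,"ry":0,"dx":0,"dy":0,"dz":0,"rz":0.02,"hand":0.3},{"rx":0,"ry":0,"dx":0,"dy":0,"dz":0.1,"rz":0.04,"hand":0.3},{"rx":0,"ry":0,"dx":0,"dy":0,"dz":0.2,"rz":0.06,"hand":0.3}])

```text
time: 27.58
tcp_pos: [0.5635, -0.1684, 0.1297]
tool_rot: [0.964, 0.267, -0.001, -0.001]
contact_force: [-5.2, -2.3, 1.0]
finger_gap: 0.0394
grasp_force: 35.0
```

```bash
python3 av.py;python3 av.py
```

```text
J [0.132 0.3   0.46  0.352 0.316] T [0.327 0.323 0.304 0.267 0.305]
first 0.327 0.132 t 27.77 z 0.1297 j6 0.6809 F [-5.5  -2.51  0.71] Tz 0.305 sd 0.021 tau6 0.312 ax 0.542 gap 0.0392
J [0.308 0.307 0.306 0.306 0.306] T [0.314 0.323 0.338 0.348 0.273]
first 0.314 0.308 t 28.02 z 0.1297 j6 0.6809 F [-5.65 -2.79  1.15] Tz 0.319 sd 0.026 tau6 0.307 ax 0.542 gap 0.0389
```

>>> step_arm(moves=[{"rx":0,"ry":0,"dx":0,"dy":0,"dz":0,"rz":0.01,"hand":0.3},{"rx":0,"ry":0,"dx":0,"dy":0,"dz":0.1,"rz":0.02,"hand":0.3},{"rx":0,"ry":0,"dx":0,"dy":0,"dz":0.1,"rz":0.03,"hand":0.3},{"rx":0,"ry":0,"dx":0,"dy":0,"dz":0.2,"rz":0.04,"hand":0.3},{"rx":0,"ry":0,"dx":0,"dy":0,"dz":0.2,"rz":0.05,"hand":0.3}])

```text
time: 28.7
tcp_pos: [0.5635, -0.1683, 0.1295]
tool_rot: [0.97, 0.243, -0.001, -0.001]
contact_force: [-5.6, -3.0, 1.3]
finger_gap: 0.0393
grasp_force: 35.0
```

```bash
python3 av.py;python3 av.py
```

```text
J [0.257 0.341 0.42  0.366 0.348] T [0.357 0.377 0.339 0.308 0.362]
first 0.357 0.257 t 28.9 z 0.1295 j6 0.7308 F [-5.75 -2.53  0.99] Tz 0.348 sd 0.024 tau6 0.346 ax 0.492 gap 0.0396
J [0.345 0.344 0.344 0.344 0.344] T [0.332 0.356 0.353 0.267 0.401]
first 0.332 0.345 t 29.15 z 0.1295 j6 0.7308 F [-5.67 -2.06  0.86] Tz 0.342 sd 0.044 tau6 0.344 ax 0.492 gap 0.0396
```

>>> step_arm(moves=[{"rx":0,"ry":0,"dx":0,"dy":0,"dz":0,"rz":0,"hand":0.6},{"rx":0,"ry":0,"dx":0,"dy":0,"dz":0,"rz":0,"hand":1},{"rx":0,"ry":0,"dx":0,"dy":0,"dz":0,"rz":0,"hand":1},{"rx":0,"ry":0,"dx":0,"dy":0,"dz":0,"rz":0,"hand":1},{"rx":0,"ry":0,"dx":0,"dy":0,"dz":0,"rz":0,"hand":1}])

```text
time: 29.82
tcp_pos: [0.5646, -0.1685, 0.13]
tool_rot: [0.97, 0.243, 0.0, -0.0]
contact_force: [0.5, 1.0, -0.0]
finger_gap: 0.0858
grasp_force: 0.0
```

>>> step_arm(moves=[{"rx":0,"ry":0,"dx":0,"dy":0,"dz":-20,"rz":0,"hand":1},{"rx":0,"ry":0,"dx":0,"dy":0,"dz":-50,"rz":0,"hand":1},{"rx":0,"ry":0,"dx":0,"dy":0,"dz":-90,"rz":0,"hand":1},{"rx":0,"ry":0,"dx":-20,"dy":0,"dz":-130,"rz":0,"hand":1},{"rx":0,"ry":0,"dx":-50,"dy":0,"dz":-150,"rz":0,"hand":1}])

```text
time: 30.45
tcp_pos: [0.5206, -0.1922, 0.2844]
tool_rot: [0.97, 0.243, 0.002, 0.002]
contact_force: [0.6, -0.0, 0.2]
finger_gap: 0.0877
grasp_force: 0.0
```

>>> step_arm(moves=[{"rx":0,"ry":0,"dx":-50,"dy":30,"dz":0,"rz":0,"hand":1},{"rx":0,"ry":0,"dx":-80,"dy":60,"dz":0,"rz":0,"hand":1},{"rx":0,"ry":0,"dx":-80,"dy":90,"dz":0,"rz":0,"hand":1},{"rx":0,"ry":0,"dx":-80,"dy":90,"dz":0,"rz":0,"hand":1},{"rx":0,"ry":0,"dx":-80,"dy":90,"dz":0,"rz":0,"hand":1}])

```text
time: 31.08
tcp_pos: [0.4922, -0.3086, 0.2808]
tool_rot: [0.97, 0.243, 0.0, 0.0]
contact_force: [0.2, 0.1, 0.2]
finger_gap: 0.0878
grasp_force: 0.0
```

Run:
```python
from workcell import vision
import cv2,numpy as np
s=vision.read_camera("scene");t=vision.read_camera("top")
a=t["img"][140:220,290:390];b=s["img"][180:260,240:340]
o=np.hstack([cv2.resize(i,None,fx=4,fy=4,interpolation=2) for i in(a,b)]);cv2.imwrite("pics/g5.png",o[:,:,::-1])
```

```text
(no output)
```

View pics/g5.png

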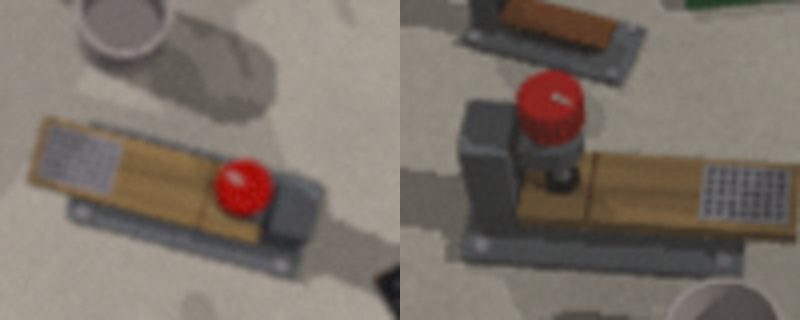

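The board is home and straight, the knob is wound down with the pad on the board (scene crop 562,180), and the robot is clear.

```bash
python3 -c "
from workcell import r
print(r.hand_in())"
```

```text
the job is handed in; nothing more can be done
None
```

I handed the job in at about 31 s: the board is against the post, straight and centred, and the robot has let go and moved clear. I judge the pad's hold at about 27 N from the knob torque (rough readings ran from 21 to 38 N), and the hand-in call gave no verdict.

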